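# Test the breaker, then hold the dish lamp out at its mark

## Robot

A 6-joint arm with a two-finger parallel gripper is mounted at the origin on the work surface. World frame = base frame: x ahead of the robot, y to its left, z up, the work surface at z = 0. Lengths are in m, angles in degrees, forces in N, time in s.
With the tool pointing down it reaches from about 0.25 to 0.725 m from the base axis. Payload 9.7 kg.
Tool frame: the origin (TCP) lies on the centre line of the jaws, within the pads' length; the fingertips stand 14 mm ahead of it and the grasp point (between the pads) lies 5 mm behind it; z points along the fingers, y is the line along which they close (so a half turn about z gives the same grasp; the last joint's range is limited). The gripper opens to 85 mm and grips with 20 to 120 N. Pads are 22 mm wide; open, the fingers measure 114 mm over their backs; the gripper's body (76 mm by 85 mm) begins 54 mm behind the grasp point. The pads swing forward as they close: fully open they stand 13 mm farther back than shut.
Start: joints at [-73.453, 4.979, 10.078, 95.1, 0, 90], TCP at [0.157, -0.527, 0.245] pointing down, gripper open.
Joint ranges: [-179.16, 179.16], [-48.56, 103.87], [-65.8, 70.77], [-126.05, 130.52], [-82.76, 87.17], [-180, 180]. Speed limits (degrees/s): [127.2, 127.2, 147.25, 180, 180, 180].

## Interface

Orientations are given as [roll, pitch, yaw] about the fixed x, y, z axes, in that order (R = Rz(yaw) Ry(pitch) Rx(roll)).
In Python, from workcell import bot, camera, get_calibration, ticket gives the robot as it stands. The module is installed in compiled form; this text tells all that it offers.
- The arm moves only by the tool send_rows, never from a script. Its arguments are lists of equal length, an entry for each row: "linear": the shift along the tool's x, y, z in m, a list of three; "twist": the turn, a rotation vector about the tool's x, y, z in units of 10 degrees (1.0 is 10 degrees), a list of three; "gripper": the opening in per cent of the stroke, from 0 (shut) to 100 (fully open). In form: {"linear": [[x, y, z], ...], "twist": [[wx, wy, wz], ...], "gripper": [gripper, ...]}. A call has 1 to 8 rows; each row shifts and turns the commanded pose from where the row before left it, along the tool's axes as they then stand; what a row does not reach is not made up. A row lasts 1/8 s, in which the tool goes at most 62.5 mm and 10.7 degrees, less where a joint would pass 70% of its speed; a pose out of reach is approached as far as the arm can. A call with a gripper value outside its range is refused whole. The fingers move at their own pace and stop on an object; "grip_force" is the grip in N (left out, the last holds). Time passes only in rows, so rows that do not move let the fingers close. It gives the time, the measured TCP pose, the force, the opening and the grip force at its end, in the units of the state.
- bot.get_obs(): the state, without advancing time (a new reading comes with each control period).
- camera(name): name is "side" or "top" or "wrist"; returns the picture (420x560x3 uint8, red, green, blue); there is no depth.
- get_calibration(name): a dict with "fx", "fy", "cx", "cy" (pixels), "k1" (the pictures are not rectified: a ray, as slopes to the right and down, at radius r is drawn at 1 + k1 r^2 times it, then the intrinsics apply), "origin" and "orientation" of the camera in the world; the wrist camera has in their place "hand_eye" (4x4, takes a point from camera to tool coordinates, whose origin is the TCP and whose axes are the flange's). Camera axes: x right, y down, z forward; pixel columns grow to the right and rows downward; lengths in m; the calibration is good to about 2 mm. A picture is of the moment at which its call begins: read the wrist's pose just before it. get_calibration takes no time and is no camera call.
- ticket.job_done(): hands the job in; it is judged then, once.
The state is a dict: "time": time; "q": joint angles; "qd": joint speeds; "joint_efforts": joint torques, N m; "ee_pos": TCP position; "tcp_rot": TCP orientation; "wrist_force": force on the tool from outside, world axes, zero at the start; "torque": the same for the moment, N m; "opening": finger opening in m; "grasp_force": force on a finger pad.
Only numpy, scipy, OpenCV 4.12 (cv2) and the standard library are available. Lean on these libraries where they do the work, as an engineer would, in place of code of your own. Each camera call takes 0.05 s, during which the arm holds its last target. There are 200 camera calls.

## Task

Before using the dish lamp, check its breaker box: press the test button so that the lever drops, let the button out and lift the lever back until it stays up by itself. Then squeeze the lock button in the side of the lamp arm's grip, draw the arm out until the pointer under the grip is level with the middle of the marker clip on the scale, and finish still gripping it there, because the arm springs home if it is let go. Leave the dish, the beaker, the measuring cylinder and the brick model where they stand.

Things in the scene. Friction and masses are not known exactly. Their poses are not given: they have to be found in the camera images.
- breaker: White fixed breaker box, 170 x 90 x 55 mm high (x, y, z), its body from x = -90 to +80 mm in its own frame; origin on the bench under it, z up. The lever stands at its -x end (towards the robot), the test button on its top near the +x end; fingers that take the lever close along its y axis.
- lever (a joint): Lever of the breaker box, angle in rad: 0 = up (leaning 0.17 rad past upright towards the box's +x, rests there by its own weight), 1.6 = dropped, pointing along the box's -x, about 8 degrees above level. It swings almost freely, about 0.06 kg: above about 0.2 it falls down, below about 0.14 it falls back to 0 and stays there by itself, between them it balances.
- lever_tip (a point): Centre of the lever's black T-bar: a cylinder 18 mm thick and 26 mm long along the box's y axis, 65 mm from the hinge; its end faces can be pinched (26 mm) and turn between the fingers. About 71 mm above the bench when dropped, 126 mm when up.
- lever_hinge (a point): Middle of the lever's hinge, 62 mm above the bench, 60 mm from the box's origin along its -x; the hinge axis is the box's y axis.
- test (a joint): Test button travel in m: 0 = out, 0.006 = fully in (pressed down, about 1.5 N to start and 5 N for the full way, springs back). The lever tips over at about 3.5 mm of travel and then drops by itself, within about half a second. While the button is held in, the lever cannot stay up.
- test_top (a point): Centre of the top face of the round grey test button, 26 mm across, standing 14 mm proud of its collar and 73 mm above the bench; pressed straight down. It is 100 mm from the lever's hinge.
- stand: Fixed grey stand of the lamp, foot 170 x 120 mm; origin on the bench. Its x axis is the direction in which the lamp arm draws out of the steel tube (tube axis 90 mm above the bench, over the x axis; tube mouth at x = -60 mm); fingers that take the grip close along its y axis. An aluminium scale bar with a tick every 10 mm (top 45 mm above the bench) runs along x at y = -44 to -78 mm, beside and below the grip.
- boom (a joint): How far the lamp arm is drawn out, m: 0 = home and locked, 0.13 = end of travel. A spring pulls it home with 3 N at 0 rising to 5.6 N at 0.13, plus some friction; if let go it runs home and locks again. Locked (at 0) it cannot be drawn out more than about 1 mm.
- grip: Black grip block on the lamp arm, 36 mm along the stand's x, 34 mm along y, 40 mm high; origin at its centre, 90 mm above the bench; axes as the stand's. The lock button is in its -y side. A lamp head 70 mm across and up to 100 mm high is 83 mm further out along +x (edge 48 mm from the grip's centre); nothing else is higher than 60 mm beside the grip.
- lock (a joint): Lock button travel in m: 0 = out (7 mm proud of the grip's -y side), 0.006 = pressed in. Pressed to 5 mm or more frees the arm; about 1.5 N to start and 4.5 N for the full way. Pinching the grip across y with 15 N or more, one finger on the button, the other on the opposite side, presses it in. Once the arm is out its pin rides inside the tube and the button stays in by itself.
- lock_face (a point): Centre of the outer face of the round steel lock button, 22 mm across, at the grip's centre height; over it and the block's far side the grip measures 41 mm, pressed 35 mm.
- pointer (a point): Tip of the thin steel pointer (3 mm wide) that sticks out from under the grip over the edge of the scale; moves with the arm; at the same x as the grip's centre; 54 mm above the bench.
- marker: Black marker clip clamped on the scale bar, 8 mm along the scale, 28 mm across, 11 mm high, a thin steel ridge along its middle; origin at the middle of its underside, 45 mm above the bench; axes as the stand's. Its middle, along the stand's x, is the wanted place of the pointer; it does not move.
- dish: Covered glass Petri dish, 90 mm across, 20 mm high, on the bench below the lamp's place. Its origin is the centre of its underside.
- beaker: Glass beaker, 80 mm across, 100 mm high. Its origin is the centre of its underside.
- cylinder: Glass measuring cylinder, 32 mm across, 190 mm high, foot 70 mm across. Its origin is the centre of its underside.
- model: Small wheeled model of white construction bricks, about 74 x 54 x 67 mm. Its origin is the centre of its underside.
Things that resemble listed ones, but are neither listed nor needed, are in the scene too. Of the things that look like the breaker, the middle-sized one is meant.

How it is judged:
By the outcome, as a careful person would: the job done as asked, in the order asked, and still so for the second after the job is handed in, while the arm keeps its last pose, push and grip.
It also fails if it takes over 64 s, if anything falls off the work surface, if the arm or the gripper's body presses on something with over 40 N, if the wrist force passes 120 N, or if a joint passes its speed limit or range.

## Working session

There is one attempt and no reset: what is moved stays moved. The work goes in short steps, Python scripts to look and compute and a tool call to move; the robot and the scene stay as the last step left them, time stands still between calls to the robot, and variables do not carry over. Pictures are saved under pics/ and viewed, at most 10 in all, crops included, and the job is handed in when it is done.

Besides the shell and the picture viewer there is one more tool, called after ">>>" as a command line: name --argument value ..., lists and objects as JSON in quotes. send_rows: Moves the arm, as the interface text tells. Its arguments: {"type":"object","properties":{"linear":{"type":"array"},"twist":{"type":"array"},"gripper":{"type":"array"},"grip_force":{"type":"number"}},"required":["linear","twist","gripper"]}

```bash
mkdir -p pics
cat > h.py <<'E'
import numpy as np, cv2
from workcell import bot, camera, get_calibration, ticket
from scipy.spatial.transform import Rotation as R
def cal(n):
    c=get_calibration(n); return c
def pose(c,obs=None):
    if "hand_eye" in c:
        T=np.eye(4);T[:3,:3]=R.from_euler('xyz',obs['tcp_rot'],degrees=True).as_matrix();T[:3,3]=obs['ee_pos']
        T=T@np.array(c['hand_eye']);return T[:3,:3],T[:3,3]
    o=np.array(c['orientation'])
    return (o if o.shape==(3,3) else R.from_euler('xyz',o,degrees=True).as_matrix()),np.array(c['origin'])
def ray(c,px,obs=None):
    Rm,o=pose(c,obs)
    K=np.array([[c['fx'],0,c['cx']],[0,c['fy'],c['cy']],[0,0,1.]])
    p=cv2.undistortPoints(np.array([[px]],float),K,np.array([c['k1'],0,0,0]))[0,0]
    d=Rm@np.array([p[0],p[1],1]);return o,d
def onz(c,px,z,obs=None):
    o,d=ray(c,px,obs);return o+d*(z-o[2])/d[2]
def proj(c,P,obs=None):
    Rm,o=pose(c,obs);q=Rm.T@(np.array(P)-o);s=q[:2]/q[2];s=s*(1+c['k1']*(s@s))
    return np.array([c['fx']*s[0]+c['cx'],c['fy']*s[1]+c['cy']])
def snap(n,f):
    obs=bot.get_obs();im=camera(n);cv2.imwrite(f'pics/{f}.png',im[:,:,::-1]);
    np.save(f'pics/{f}.npy',np.array([obs['ee_pos'],obs['tcp_rot']]));return im,obs
def ld(f):
    a=np.load(f'pics/{f}.npy');return {'ee_pos':a[0],'tcp_rot':a[1]}
E
python3 - <<'E'
from h import *
for n in("top","side","wrist"):
    print(n,get_calibration(n))
print(bot.get_obs())
a,_=snap("top","top0");b,_=snap("side","side0");
E
```

```text
top {'fx': 493.2663222544851, 'fy': 493.2663222544851, 'cx': 268.9760122290014, 'cy': 220.91803600853052, 'k1': -0.03105062430323808, 'origin': array([0.38773179, 0.07698731, 1.3083447 ]), 'orientation': array([-173.64401098,    0.78338163,  -91.0065563 ])}
side {'fx': 472.01942032046315, 'fy': 472.01942032046315, 'cx': 283.64111206681696, 'cy': 213.70827424806413, 'k1': -0.04834992055906798, 'origin': array([ 0.47149998, -0.88031778,  0.82390072]), 'orientation': array([-126.89645397,   -0.76042964,   -4.00130989])}
wrist {'fx': 336.4732154243727, 'fy': 336.4732154243727, 'cx': 272.10131038447685, 'cy': 212.26328290432713, 'k1': -0.0070749108444584825, 'hand_eye': array([[-2.00463151e-05, -9.64117643e-01, -2.65475368e-01,
         6.54699575e-02],
       [ 9.99999913e-01,  9.12098112e-05, -4.06754504e-04,
        -5.31063554e-04],
       [ 4.16373152e-04, -2.65475353e-01,  9.64117557e-01,
        -1.28004171e-01],
       [ 0.00000000e+00,  0.00000000e+00,  0.00000000e+00,
         1.00000000e+00]])}
{'time': 0.0, 'q': array([-7.34530605e+01,  5.01052036e+00,  1.00358049e+01,  9.51006586e+01,
        1.26764802e-03,  8.99981270e+01]), 'qd': array([-0.03457927,  0.04276717, -0.06975821, -0.03844923, -0.14234437,
        0.01843059]), 'joint_efforts': array([ 2.73596861e-04, -5.20383918e+01,  4.64807689e+01,  1.61893247e-02,
        2.06060014e-05,  9.41772868e-06]), 'ee_pos': array([ 0.15658586, -0.52701801,  0.24460073]), 'tcp_rot': array([-1.79924626e+02, -1.27011095e-03,  1.65488108e+01]), 'wrist_force': array([-0.22710344, -0.11371461,  0.17764376]), 'torque': array([ 0.0301297 , -0.05149744,  0.00209186]), 'grasp_force': 0.0, 'opening': 0.08581080604868299}
```

View pics/top0.png

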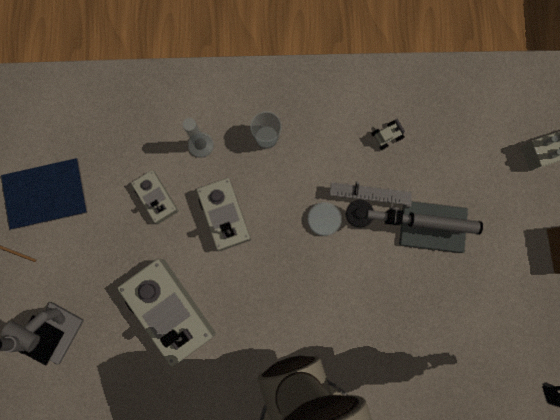

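View pics/side0.png

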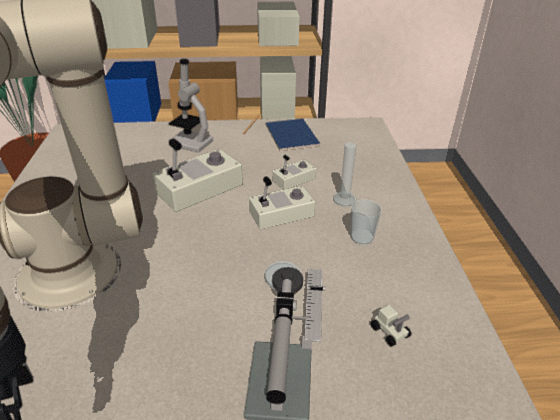

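The top view shows the middle breaker at (222,213), with its button at (217,197) and lever at (227,230). The lamp grip is near (394,216), and the scale and clip are near (358,190). The side view agrees.

Run:
```python
from h import *
c=cal("top")
b=onz(c,(217,197),.073);l=onz(c,(227,230),.126)
print("btn",b,"tip",l, "yaw",np.degrees(np.arctan2(*(b-l)[1::-1])),np.linalg.norm((b-l)[:2]))
t0=onz(c,(481,228),.105);t1=onz(c,(412,222),.105);print("tube",t0,t1,np.degrees(np.arctan2(*(t1-t0)[1::-1])))
print("grip",onz(c,(394,216),.11),"mark",onz(c,(358,188),.056))
s0=onz(c,(331,187),.045);s1=onz(c,(409,194),.045);print(s0,s1)
a=cv2.imread('pics/top0.png');
cv2.imwrite('pics/crop0.png',np.hstack([cv2.resize(a[170:260,185:260],None,fx=5,fy=5,interpolation=2),cv2.resize(a[170:260,325:410],None,fx=5,fy=5,interpolation=2)]))
```

```text
btn [0.58922882 0.22231988 0.073     ] tip [0.49961736 0.1923976  0.126     ] yaw 18.46474578869119 0.09447516578498187
tube [ 0.49467325 -0.42816886  0.105     ] [ 0.51269346 -0.25937864  0.105     ] 83.90612633402813
grip [ 0.52775342 -0.21468851  0.11      ] mark [ 0.60828063 -0.1386549   0.056     ]
[ 0.61420318 -0.07066361  0.045     ] [ 0.59195666 -0.27202617  0.045     ]
```

View pics/crop0.png

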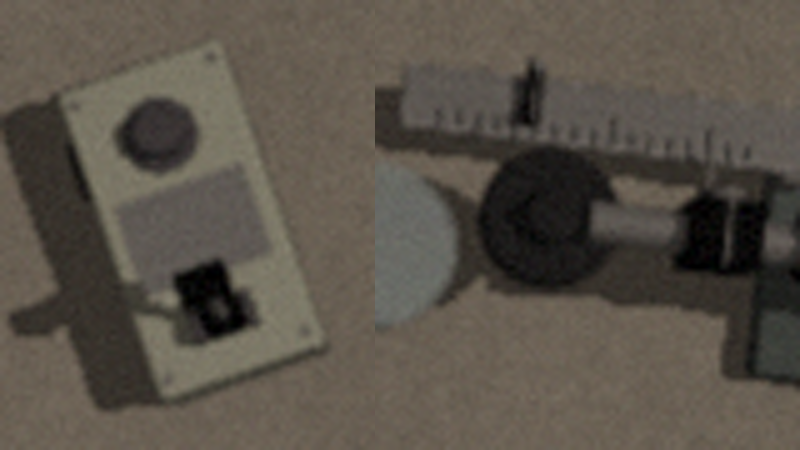

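The lever is up at this point. The crop shows the clip at about top px (356,189) and the grip and pointer at about (392,206). Next I move above the breaker.

>>> send_rows --linear '[[0.035,-0.037,0],[0.035,-0.037,0],[0.035,-0.037,0],[0.035,-0.037,0],[0.035,-0.037,0],[0.035,-0.037,0],[0.035,-0.037,0],[0.035,-0.037,0]]' --twist '[[0,0,0],[0,0,0],[0,0,0],[0,0,0],[0,0,0],[0,0,0],[0,0,0],[0,0,0]]' --gripper '[100,100,100,100,100,100,100,100]'

```text
time: 1.1
ee_pos: [0.3411, -0.1622, 0.2451]
tcp_rot: [180.0, -0.0, 16.5]
wrist_force: [1.0, -0.4, 0.6]
opening: 0.0854
grasp_force: 0.0
```

>>> send_rows --linear '[[0.035,-0.037,0],[0.035,-0.037,0],[0.035,-0.037,0],[0.035,-0.037,0],[0.035,-0.037,0],[0.035,-0.037,0],[0.035,-0.037,0],[0.035,-0.037,0]]' --twist '[[0,0,0],[0,0,0],[0,0,0],[0,0,0],[0,0,0],[0,0,0],[0,0,0],[0,0,-0.2]]' --gripper '[100,100,100,100,100,100,100,100]'

```text
time: 2.1
ee_pos: [0.5286, 0.1911, 0.245]
tcp_rot: [-179.5, 0.0, 19.7]
wrist_force: [-0.2, 0.1, 0.3]
opening: 0.0854
grasp_force: 0.0
```

Run:
```python
from h import *
a,o=snap("wrist","w1");print(o['ee_pos'],o['tcp_rot'],o['time'],o['q'])
```

```text
[0.52862833 0.19105158 0.24496577] [-1.79516834e+02  2.95599546e-02  1.97223526e+01] 2.1 [ 19.63744047   6.68742353  11.89219262  95.23504508   0.48312121
 179.91508482]
```

View pics/w1.png

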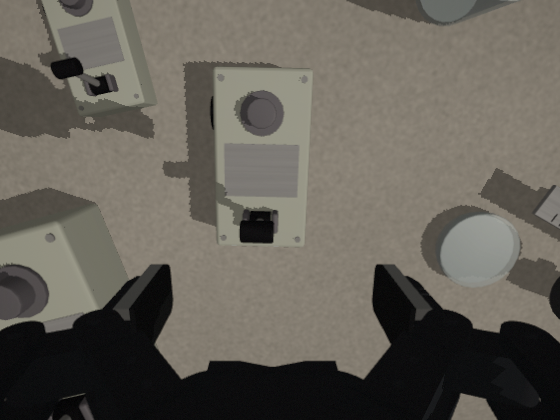

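The wrist view shows the breaker square-on, with the button top near (262,112), the black T-bar near (257,231) and the lever up. Joint 6 is at its limit, so I'll use the half-turned grasp. Next I measure the circle and the bar.

Run:
```python
from h import *
a=cv2.imread('pics/w1.png');o=ld('w1');c=cal("wrist")
hsv=cv2.cvtColor(a,cv2.COLOR_BGR2HSV);g=cv2.cvtColor(a,cv2.COLOR_BGR2GRAY)
# box top: light
m=((g>125)).astype(np.uint8);m[:,:200]=0;m[:,330:]=0;m[260:]=0
m=cv2.morphologyEx(m,cv2.MORPH_CLOSE,np.ones((25,25)))
cs,_=cv2.findContours(m,0,1);k=max(cs,key=cv2.contourArea);r=cv2.minAreaRect(k);print(r)
ap=cv2.approxPolyDP(k,8,True)[:,0];print([ (tuple(p),onz(c,p.astype(float),.055,o).round(4)[:2]) for p in ap])
# T-bar
m=((g<35)).astype(np.uint8);m[:,:225]=0;m[:,290:]=0;m[:200]=0;m[250:]=0
ys,xs=np.nonzero(m);print('dark',xs.min(),xs.max(),ys.min(),ys.max())
ci=cv2.HoughCircles(cv2.medianBlur(g[70:150,215:310],3),cv2.HOUGH_GRADIENT,1,2,param1=60,param2=12,minRadius=8,maxRadius=26);print(ci[0][:8]+[215,70,0])
print(onz(c,(262,112),.073,o),onz(c,(257,231),.126,o))
```

```text
((264.5, 129.5), (259.0, 129.0), 90.0)
[((np.int32(200), np.int32(0)), array([0.6603, 0.305 ])), ((np.int32(200), np.int32(60)), array([0.6156, 0.2917])), ((np.int32(215), np.int32(62)), array([0.6184, 0.2788])), ((np.int32(218), np.int32(221)), array([0.4804, 0.2331])), ((np.int32(200), np.int32(222)), array([0.4733, 0.2496])), ((np.int32(200), np.int32(259)), array([0.4353, 0.2384])), ((np.int32(329), np.int32(259)), array([0.4802, 0.1147])), ((np.int32(329), np.int32(28)), array([0.6768, 0.1952])), ((np.int32(309), np.int32(19)), array([0.6775, 0.2137])), ((np.int32(305), np.int32(0)), array([0.6897, 0.2221]))]
dark 240 273 211 242
[[261.5        112.5         22.10000038]
 [260.5        110.5         21.        ]
 [259.5        114.5         21.        ]
 [264.5        115.5         18.79999924]
 [262.5        116.5         19.89999962]
 [258.5        111.5         22.10000038]
 [264.5        109.5         18.79999924]
 [257.5        107.5         23.10000038]]
[0.59251107 0.22546703 0.073     ] [0.50751527 0.19773197 0.126     ]
```

>>> send_rows --linear '[[0,0,0],[0,0,0],[0,0,0],[0,0,0],[0,0,0],[0,0,0],[0,0,0],[0,0,0]]' --twist '[[0,0,1.06],[0,0,1.06],[0,0,1.06],[0,0,1.06],[0,0,1.06],[0,0,1.06],[0,0,1.06],[0,0,1.06]]' --gripper '[0,0,0,0,0,0,0,0]'

```text
time: 3.15
ee_pos: [0.4738, -0.192, 0.2451]
tcp_rot: [-165.7, 11.1, -29.5]
wrist_force: [0.2, 0.7, 0.2]
opening: -0.0002
grasp_force: 0.0
```

>>> send_rows --linear '[[0,0,0],[0,0,0],[0,0,0],[0,0,0],[0,0,0],[0,0,0],[0,0,0],[0,0,0]]' --twist '[[0,0,1.06],[0,0,1.06],[0,0,1.06],[0,0,1.06],[0,0,1.06],[0,0,1.06],[0,0,1.06],[0,0,1.06]]' --gripper '[0,0,0,0,0,0,0,0]'

```text
time: 4.15
ee_pos: [0.1585, -0.4015, 0.2457]
tcp_rot: [-166.3, 32.0, -76.9]
wrist_force: [-0.1, -0.3, 0.3]
opening: -0.0001
grasp_force: 0.0
```

I turned joint 6 into its limit, which was the wrong direction, and the arm swung. Nothing was touched, so I check the joints and back off.

Run:
```python
from h import *
o=bot.get_obs();print(o['q'],o['ee_pos'],o['tcp_rot'],o['time'],o['wrist_force'])
```

```text
[-77.01218838  17.14539939  16.44356775 121.33445671  13.7027391
 179.94237702] [ 0.15848327 -0.40149371  0.24565687] [-166.26224148   32.02262125  -76.94615826] 4.15 [-0.09899842 -0.29850003  0.28324177]
```

>>> send_rows --linear '[[0,0,0]]' --twist '[[0,0,0]]' --gripper '[0]'

```text
time: 4.28
ee_pos: [0.1572, -0.402, 0.2454]
tcp_rot: [-166.3, 32.0, -77.1]
wrist_force: [0.5, -0.6, 0.1]
opening: 0.0008
grasp_force: 0.0
```

```bash
cat >> h.py <<'E'
def plan(pos,rpy,n=1):
    o=bot.get_obs();A=R.from_euler('xyz',o['tcp_rot'],degrees=True);B=R.from_euler('xyz',rpy,degrees=True)
    rv=np.degrees((A.inv()*B).as_rotvec())/10
    print('rot',rv.round(2),'per',(rv/n).round(3),'| shift after rot',B.inv().apply(np.array(pos)-o['ee_pos']).round(4),'per',(B.inv().apply(np.array(pos)-o['ee_pos'])/n).round(4),'t',o['time'])
E
python3 - <<'E'
from h import *
plan([.5,0,.245],[180,0,10],9)
E
```

```text
rot [-3.51  1.54 -8.8 ] per [-0.391  0.171 -0.978] | shift after rot [ 4.074e-01 -3.363e-01  4.000e-04] per [ 0.0453 -0.0374  0.    ] t 4.275
```

>>> send_rows --linear '[[0,0,0],[0,0,0],[0,0,0],[0,0,0],[0,0,0]]' --twist '[[-0.351,0.154,-0.88],[-0.351,0.154,-0.88],[-0.351,0.154,-0.88],[-0.351,0.154,-0.88],[-0.351,0.154,-0.88]]' --gripper '[0,0,0,0,0]'

```text
time: 4.9
ee_pos: [0.1609, -0.4009, 0.246]
tcp_rot: [-166.8, 13.1, -32.2]
wrist_force: [-0.0, 0.2, 0.3]
opening: -0.0003
grasp_force: 0.0
```

>>> send_rows --linear '[[0,0,0],[0,0,0],[0,0,0],[0,0,0],[0,0,0]]' --twist '[[-0.351,0.154,-0.88],[-0.351,0.154,-0.88],[-0.351,0.154,-0.88],[-0.351,0.154,-0.88],[-0.351,0.154,-0.88]]' --gripper '[0,0,0,0,0]'

```text
time: 5.52
ee_pos: [0.1609, -0.4007, 0.2462]
tcp_rot: [179.8, -0.1, 10.7]
wrist_force: [-0.1, 0.5, -0.1]
opening: 0.0004
grasp_force: 0.0
```

Run:
```python
from h import *
o=bot.get_obs();print(o['q'],o['ee_pos'],o['tcp_rot'],o['time'],o['wrist_force'])
```

```text
[-6.81478257e+01 -1.12787082e+01 -5.34592197e+00  9.57055559e+01
  5.10821405e-02  1.01148771e+02] [ 0.16093586 -0.40065902  0.24622085] [ 1.79786935e+02 -9.40542947e-02  1.07036794e+01] 5.525 [-0.07658046  0.52328049 -0.09053837]
```

>>> send_rows --linear '[[0.052,-0.017,0],[0.053,-0.017,0],[0.053,-0.017,0],[0.053,-0.017,0],[0.053,-0.017,0],[0.053,-0.017,0],[0.053,-0.017,0],[0.052,-0.017,0]]' --twist '[[0,0,0],[0,0,0],[0,0,0],[0,0,0],[0,0,0],[0,0,0],[0,0,0],[0,0,0]]' --gripper '[0,0,0,0,0,0,0,0]'

```text
time: 6.52
ee_pos: [0.5528, -0.1896, 0.2462]
tcp_rot: [179.9, -0.1, 10.4]
wrist_force: [0.5, -0.5, 0.1]
opening: 0.0002
grasp_force: 0.0
```

>>> send_rows --linear '[[0,0,0],[0,0,0],[0,0,0],[0,0,0],[0,0,0],[0,0,0],[0,0,0],[0,0,0]]' --twist '[[0,0,-1.05],[0,0,-1.05],[0,0,-1.05],[0,0,-1.05],[0,0,-1.05],[0,0,-1.05],[0,0,-1.05],[0,0,0]]' --gripper '[0,0,0,0,0,0,0,0]'

```text
time: 7.52
ee_pos: [0.5512, -0.191, 0.2462]
tcp_rot: [179.9, 0.1, 83.8]
wrist_force: [0.1, 0.5, 1.0]
opening: 0.0
grasp_force: 0.0
```

Run:
```python
from h import *
a,o=snap("wrist","w2");print(o['ee_pos'],o['tcp_rot'],o['time'],o['q'])
```

```text
[ 0.55117234 -0.19096667  0.24617389] [1.79943188e+02 5.29571667e-02 8.38053243e+01] 7.525 [-1.90917601e+01  9.61262855e+00  1.52928988e+01  9.56130714e+01
 -3.89406960e-02  7.71028665e+01]
```

View pics/w2.png

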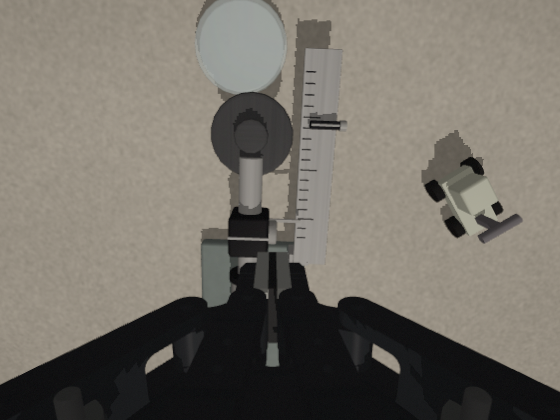

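The grip's top face spans (230–271, 210–253), with the lock button on its right at about (274,232). The pointer tip is near (312,219) and the clip ridge near (325,125).

Run:
```python
from h import *
a=cv2.imread('pics/w2.png');o=ld('w2');c=cal("wrist");g=cv2.cvtColor(a,cv2.COLOR_BGR2GRAY).astype(int)
# scale left/right edges per row
for r in (60,90,150,180,205,235,255): print(r,''.join('%4d'%v for v in g[r,285:350:2]))
print('ridge cols'); print(g[117:134,320]); print(g[117:134,330])
print('pointer');print(g[212:228,290]);print(g[212:228,300])
print('grip row 225',g[225,222:284]);print('col 238',g[200:262,238]);print(g[200:262,262])
```

```text
60  147 151 149 149 147 128  94  94  94  90 136 143 142 137 141 141 140 142 141 139 135 139 142 143 140 139 137 136 139 149 148 150 152
90  151 149 151 150  94  98  99  96  96 126 145 144 138 142 143 141 142 141 139 136 141 145 143 141 140 138 140 142 150 149 147 149 148
150   60  59  63 123  94  94  97 112 142 127 124 116 107 135 145 145 142 142 145 146 145 145 144 142 143 152 151 153 153 154 153 146 144
180  153 151 136  97  94  93 105 136  85  83  75  67 137 145 147 143 143 146 147 146 145 144 143 145 151 150 147 147 148 148 149 150 152
205  153 140  96  96  94  90 146 151 151 146 147 150 148 147 146 144 147 146 147 145 146 145 139 146 150 150 153 151 151 149 146 147 147
235   95  95  95  97  92 139 151 151 147 148 151 149 149 148 147 147 150 148 147 147 148 145 150 149 144 145 147 148 151 150 148 148 146
255   70  70 113 147 133 151 152 149 149 150 150 151 149 147 149 150 151 148 150 148 149 150 150 150 147 146 145 146 150 154 154 153 153
ridge cols
[ 65  72  84  64  22  24  52 115 130  76  24  31  81 139 139 140 140]
[ 90  91  91  84  30  18  42  97 133 104  25  23  73 144 144 1
[... 227 characters left out ...]
25  24
  24  23  26  25  26  25  25  26  23  26  26  27  25  24  26  26  26  27
  26  28  26  26  28  27  27  27  22  20  36  66  81  81  82  84  87  85
  96 130 150 152 152 151 151 135]
col 238 [ 94  93  93  97 103  88  73  50  51  50  51  47  25  10  10  12  11  11
  14  14  21  23  22  24  24  25  25  24  23  25  25  24  25  25  25  24
  30  87 146 131  53  26  27  26  25  28  26  28  28  27  29  29  28  30
  29  28  32  62  84  84  84  84]
[139 139 142 149 150 151 140  75  10   8  12   8   9  10  10   8  12  12
  12  15  20  24  26  25  27  28  30  28  27  29  30  29  28  29  30  30
  30  46 100 147 132  31  31  32  31  35  33  34  33  33  34  41  62  69
  69  70  69  69  69  69  70  70]
```

Run:
```python
from h import *
o=ld('w2');c=cal("wrist");P=lambda p,z:onz(c,p,z,o)
e=[P((305.5,60),.045),P((298,180),.045),P((294.5,235),.045)]
print('scale',e,[np.degrees(np.arctan2(*(e[0]-e[i])[1::-1])) for i in(1,2)])
rg=P((325,124.9),.056);pt=P((300,221),.054);print('ridge',rg,'pointer',pt)
print('gripline',P((238,238.2),.11),P((262,239.2),.11))
gl,gr=P((229,225),.11),P((267.5,225),.11);print('grip edges',gl,gr,np.linalg.norm(gl-gr))
print('rows',P((250,220),.11),P((250,253),.11))
print('lamp head',P((251,136),.1))
```

```text
scale [array([ 0.59236158, -0.0757382 ,  0.045     ]), array([ 0.57599334, -0.18419367,  0.045     ]), array([ 0.56736061, -0.24106135,  0.045     ])] [np.float64(81.41761651440713), np.float64(81.40061163253877)]
ridge [ 0.60441121 -0.13403428  0.056     ] pointer [ 0.57383234 -0.22380399  0.054     ]
gripline [ 0.51826637 -0.2157009   0.11      ] [ 0.53801462 -0.2187326   0.11      ]
grip edges [ 0.51245418 -0.20349092  0.11      ] [ 0.5439496 -0.2069112  0.11     ] 0.03168058985634712
rows [ 0.53017273 -0.20109501  0.11      ] [ 0.52653556 -0.2298903   0.11      ]
lamp head [ 0.53869336 -0.13486785  0.1       ]
```

>>> send_rows --linear '[[0.052,0,0],[0.052,0,0],[0.052,0,0],[0.052,0,0],[0.053,-0.001,0],[0.053,-0.001,0],[0.052,-0.001,0],[0.052,-0.001,0]]' --twist '[[0,0,0],[0,0,0],[0,0,0],[0,0,0],[0,0,0],[0,0,0],[0,0,0],[0,0,0]]' --gripper '[0,0,0,0,0,0,0,0]'

```text
time: 8.57
ee_pos: [0.5919, 0.2263, 0.2458]
tcp_rot: [179.9, 0.1, 83.6]
wrist_force: [1.5, 0.3, 0.4]
opening: -0.0001
grasp_force: 0.0
```

>>> send_rows --linear '[[0,0,0],[0,0,0],[0,0,0],[0,0,0],[0,0,0],[0,0,0]]' --twist '[[0,0,-1.04],[0,0,-1.04],[0,0,-1.04],[0,0,-1.04],[0,0,-1.04],[0,0,-1.04]]' --gripper '[0,0,0,0,0,0]'

```text
time: 9.32
ee_pos: [0.592, 0.2245, 0.2456]
tcp_rot: [-180.0, 0.1, 146.3]
wrist_force: [0.2, -0.4, -0.5]
opening: 0.0001
grasp_force: 0.0
```

>>> send_rows --linear '[[0,0,0],[0,0,0],[0,0,0],[0,0,0],[0,0,0],[0,0,0]]' --twist '[[0,0,-1.04],[0,0,-1.04],[0,0,-1.04],[0,0,-1.04],[0,0,-1.04],[0,0,0]]' --gripper '[0,0,0,0,0,0]'

```text
time: 10.07
ee_pos: [0.592, 0.2244, 0.2457]
tcp_rot: [-179.9, 0.0, -162.0]
wrist_force: [0.3, -0.1, 0.3]
opening: -0.0003
grasp_force: 0.0
```

Run:
```python
from h import *
plan([.592,.225,.099],[180,0,-161.7],1)
o=bot.get_obs();print(o['q'],o['tcp_rot'],o['ee_pos'])
```

```text
rot [-0.01  0.   -0.03] per [-0.008  0.002 -0.034] | shift after rot [-0.0002  0.0005  0.1467] per [-0.0002  0.0005  0.1467] t 10.075
[ 2.07988340e+01  1.69530133e+01  2.39622049e+01  9.69937778e+01
 -8.28769616e-02  2.83781114e+00] [-1.79917988e+02  1.94979688e-02 -1.62038974e+02] [0.59200541 0.22444865 0.24568315]
```

>>> send_rows --linear '[[0,0,0.045],[0,0,0.045],[0,0,0.04],[0,0,0.015],[0,0,0.008],[0,0,0.006],[0,0,0.003],[0,0,0]]' --twist '[[0,0,0],[0,0,0],[0,0,0],[0,0,0],[0,0,0],[0,0,0],[0,0,0],[0,0,0]]' --gripper '[0,0,0,0,0,0,0,0]'

```text
time: 11.08
ee_pos: [0.5929, 0.2242, 0.0848]
tcp_rot: [-179.9, 0.1, -161.8]
wrist_force: [1.1, 1.0, 3.1]
opening: -0.0001
grasp_force: 1.3
```

Run:
```python
from h import *
a,o=snap("wrist","w3");print(o['ee_pos'],o['wrist_force'],o['time']);snap("top","top3")
b,_=snap("side","side3")
w=cv2.resize(b[150:260,220:370],None,fx=3.8,fy=3.8);a2=cv2.resize(a,None,fx=.7,fy=.7)
cv2.imwrite('pics/v3.png',np.vstack([np.pad(x[:300,:392] if i else x[:300,:],((0,0),(0,570-min(x.shape[1],392) if i else 0),(0,0))) for i,x in enumerate((w,a2))])[:,:,::-1])
```

```text
[0.59291874 0.22420675 0.08483853] [1.13234348 1.04574196 3.08984915] 11.075
```

View pics/v3.png

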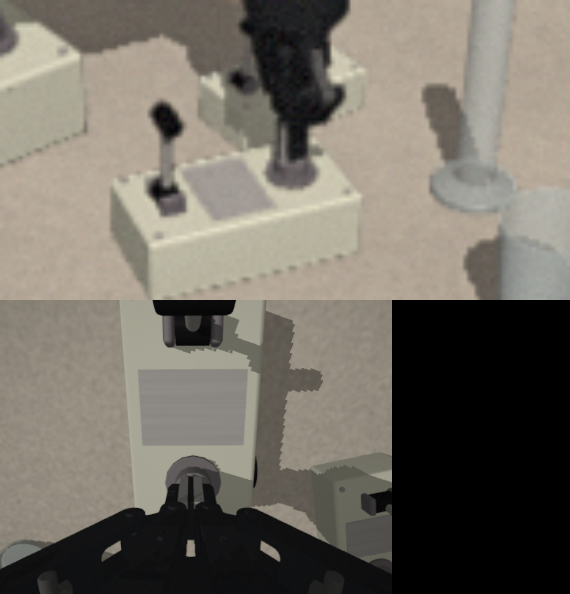

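The fingers are on the button, partly pressed with about 3 N, and the lever is still up. I press a little further.

>>> send_rows --linear '[[0,0,0.0015],[0,0,0.001],[0,0,0],[0,0,0],[0,0,0],[0,0,0]]' --twist '[[0,0,0],[0,0,0],[0,0,0],[0,0,0],[0,0,0],[0,0,0]]' --gripper '[0,0,0,0,0,0]'

```text
time: 11.98
ee_pos: [0.5925, 0.224, 0.082]
tcp_rot: [-179.9, 0.1, -161.8]
wrist_force: [2.2, 1.3, 7.6]
opening: 0.0002
grasp_force: 4.0
```

Run:
```python
from h import *
a,o=snap("wrist","w4");print(o['ee_pos'],o['wrist_force'],o['time'])
b=cv2.imread('pics/w3.png');print(np.abs(a[:60,200:360,::-1].astype(int)-b[:60,200:360]).mean())
g=cv2.cvtColor(a,cv2.COLOR_RGB2GRAY);print((g[:70,200:360]<30).sum(),(cv2.cvtColor(b,6)[:70,200:360]<30).sum())
```

```text
[0.59252274 0.22397765 0.08197538] [2.24909441 1.2743401  7.63213043] 11.975
27.958090277777778
2792 4164
```

>>> send_rows --linear '[[0,0,-0.02],[0,0,-0.04],[0,0,-0.04],[0.041,0,0],[0.041,0,0],[0.041,0,0],[0.041,0,0],[0,0,0]]' --twist '[[0,0,0],[0,0,0],[0,0,0],[0,0,0],[0,0,0],[0,0,0],[0,0,0],[0,0,0]]' --gripper '[0,0,0,65,65,65,65,65]'

```text
time: 13.02
ee_pos: [0.4341, 0.172, 0.1822]
tcp_rot: [-179.9, -0.0, -161.8]
wrist_force: [0.4, 1.2, 0.3]
opening: 0.0556
grasp_force: 0.0
```

Run:
```python
from h import *
a,o=snap("wrist","w5");print(o['ee_pos'],o['tcp_rot'],o['wrist_force'],o['time'],o['opening'])
c=cal("wrist");print('expect tip',proj(c,[.4358,.1737,.071],o))
```

```text
[0.4340571  0.17196481 0.18217169] [-1.79905910e+02 -1.56802523e-02 -1.61798841e+02] [0.39414018 1.23765455 0.30661517] 13.025 0.05555078095676746
expect tip [272.92091319 219.02106948]
```

View pics/w5.png

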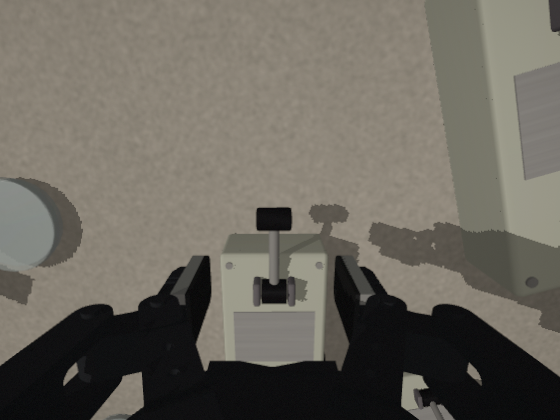

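The lever has dropped. The T-bar sits at (274,219), within 1 px of the expected place. Next I descend and pinch it.

>>> send_rows --linear '[[-0.001,0.001,0.04],[-0.001,0.0005,0.04],[0,0,0.027],[0,0,0.01],[0,0,0],[0,0,0],[0,0,0],[0,0,0]]' --twist '[[0,0,0],[0,0,0],[0,0,0],[0,0,0],[0,0,0],[0,0,0],[0,0,0],[0,0,0]]' --gripper '[65,65,65,65,20,20,20,20]' --grip_force 25

```text
time: 14.08
ee_pos: [0.4386, 0.1747, 0.0653]
tcp_rot: [-179.9, 0.1, -161.8]
wrist_force: [0.7, -4.8, 5.8]
opening: 0.0248
grasp_force: 30.2
```

Run:
```python
from h import *
o=bot.get_obs();print(o['ee_pos'],o['wrist_force'],o['opening'],o['grasp_force'])
# arc shifts in tool frame (tool x = -box x, tool z = down)
a=[np.arccos(0.0)*0]
th=np.radians(90-9.74)-np.array([1.6,1.45,1.3,1.15,1.0,.85,.7,.55,.4,.27,.15,.06,.02])
x=-.065*np.cos(th)*-1; z=.065*np.sin(th)
print(np.c_[np.diff(-x),-np.diff(z)].round(4).tolist())
```

```text
[0.43861694 0.17469535 0.06526325] [ 0.65928129 -4.75441746  5.82849831] 0.024812142790984294 30.207644999027252
[[-0.0012, -0.0097], [0.0003, -0.0097], [0.0017, -0.0096], [0.0031, -0.0092], [0.0045, -0.0087], [0.0057, -0.0079], [0.0068, -0.007], [0.0078, -0.0059], [0.0074, -0.0041], [0.0072, -0.0029], [0.0056, -0.0016], [0.0025, -0.0005]]
```

Run:
```python
import numpy as np
th=np.radians(99.74)-np.array([1.6,1.45,1.3,1.15,1.0,.85,.7,.55,.4,.27,.16,.06,.0])
print(np.c_[np.diff(.065*np.cos(th)),-np.diff(.065*np.sin(th))].round(4).tolist())
```

```text
[[-0.0021, -0.0095], [-0.0035, -0.0091], [-0.0048, -0.0085], [-0.006, -0.0077], [-0.0071, -0.0067], [-0.008, -0.0055], [-0.0087, -0.0043], [-0.0093, -0.0029], [-0.0083, -0.0014], [-0.0071, -0.0003], [-0.0065, 0.0004], [-0.0039, 0.0005]]
```

>>> send_rows --linear '[[-0.0021,0,-0.0095],[-0.0035,0,-0.0091],[-0.0048,0,-0.0085],[-0.006,0,-0.0077],[-0.0071,0,-0.0067],[-0.008,0,-0.0055],[-0.0087,0,-0.0043]]' --twist '[[0,0,0],[0,0,0],[0,0,0],[0,0,0],[0,0,0],[0,0,0],[0,0,0]]' --gripper '[20,20,20,20,20,20,20]'

```text
time: 14.95
ee_pos: [0.4758, 0.187, 0.1158]
tcp_rot: [-179.9, -0.1, -161.8]
wrist_force: [-1.8, -5.6, -1.8]
opening: 0.0254
grasp_force: 26.1
```

>>> send_rows --linear '[[-0.0093,0,-0.0029],[-0.0083,0,-0.0014],[-0.0071,0,-0.0003],[-0.0065,0,0.0004],[-0.002,0,0],[0,0,0],[0,0,0]]' --twist '[[0,0,0],[0,0,0],[0,0,0],[0,0,0],[0,0,0],[0,0,0],[0,0,0]]' --gripper '[20,20,20,20,20,20,20]'

```text
time: 15.82
ee_pos: [0.5076, 0.1976, 0.1203]
tcp_rot: [-179.9, 0.1, -161.8]
wrist_force: [-0.7, -4.6, 4.4]
opening: 0.0253
grasp_force: 25.3
```

Run:
```python
from h import *
a,o=snap("wrist","w6");print(o['ee_pos'],o['tcp_rot'],o['wrist_force'],o['opening'],o['grasp_force'],o['time'])
d=(o['ee_pos']-np.array([.497,.194,0]))[:2]; print('tip x rel hinge',d@[.9494,.314], 'lat',d@[-.314,.9494])
b,_=snap("side","s6");cv2.imwrite('pics/v6.png',cv2.resize(b[150:260,220:370],None,fx=4,fy=4)[:,:,::-1])
```

```text
[0.50763451 0.19764469 0.12030721] [-1.79906852e+02  5.82218315e-02 -1.61810029e+02] [-0.7253825  -4.56516344  4.39417945] 0.025274860682850283 25.276091694831848 15.825
tip x rel hinge 0.0112408349028942 lat 0.00012103346938394589
```

View pics/v6.png

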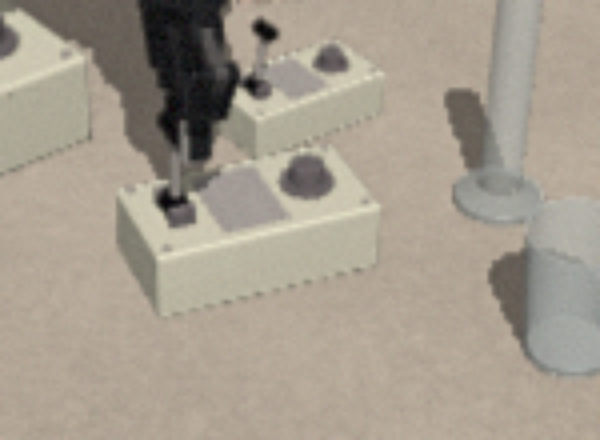

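The lever stands up with the tip 11 mm past the hinge, which is angle 0. I release it and go up.

>>> send_rows --linear '[[0,0,0],[0,0,0],[0,0,0],[0,0,-0.02],[0,0,-0.04],[0,0,-0.05],[0,0,0]]' --twist '[[0,0,0],[0,0,0],[0,0,0],[0,0,0],[0,0,0],[0,0,0],[0,0,0]]' --gripper '[50,65,65,65,65,65,65]'

```text
time: 16.8
ee_pos: [0.5087, 0.1985, 0.2338]
tcp_rot: [-180.0, 0.4, -161.8]
wrist_force: [0.7, 0.9, 0.1]
opening: 0.0559
grasp_force: 0.0
```

Run:
```python
from h import *
a,o=snap("wrist","w7");print(o['ee_pos'],o['tcp_rot'],o['q'],o['time'])
c=cal("wrist")
print('up',proj(c,[.5075,.1977,.126],o),'down',proj(c,[.4358,.1737,.071],o))
g=cv2.cvtColor(a,cv2.COLOR_RGB2GRAY)
for P in([.5075,.1977,.126],[.4358,.1737,.071]):
    x,y=proj(c,P,o).astype(int); print(g[max(0,y-6):y+7:3,x-12:x+13:4])
plan([.5265,-.2169,.23],[180,0,81.4],1)
```

```text
[0.50872635 0.19850267 0.23381926] [-179.95037428    0.39425191 -161.79697407] [ 2.13508336e+01  3.81046759e+00  7.55871431e+00  9.33573146e+01
 -7.11998331e-02  3.14773552e+00] 16.8
up [270.77801262 214.55388164] down [270.47437266 108.01510526]
[[ 14  13  13  13  12  12  12]
 [ 13  14  11  11  10  15  11]
 [127 127 127 126 128 129 129]
 [129 130 130 131 131 130 130]
 [130 130 129 130 130 129 129]]
[[138 137 135 136 139 135 136]
 [138 139 137 140 137 139 137]
 [139 138 142 140 137 143 140]
 [138 137 140 139 141 139 140]
 [137 137 136 134 142 138 136]]
rot [ 0.02  0.02 11.68] per [ 0.018  0.02  11.68 ] | shift after rot [-0.4078  0.0802  0.0013] per [-0.4078  0.0802  0.0013] t 16.85
```

Run:
```python
from h import *
a,o=snap("wrist","w8");c=cal("wrist");print(o['ee_pos'],o['tcp_rot'])
g=cv2.cvtColor(a,cv2.COLOR_RGB2GRAY);x,y=proj(c,[.5075,.1977,.126],o).astype(int);print(x,y,g[y-30:y+40:2,x])
b,_=snap("side","s8");cv2.imwrite('pics/v8.png',np.hstack([cv2.resize(b[150:250,230:330],(390,390)),cv2.resize(a[150:280,205:335],(390,390))])[:,:,::-1])
```

```text
[0.50822663 0.19828462 0.23130473] [-179.93565715    0.21214808 -161.79854881]
270 216 [ 83  83  24  10  14  16  18  18  20  21  17  17  14  13  35 128 130 130
 129 128 127 127 129 127 130 128 127 130 130 128 127 128 127 127 128]
```

View pics/v8.png

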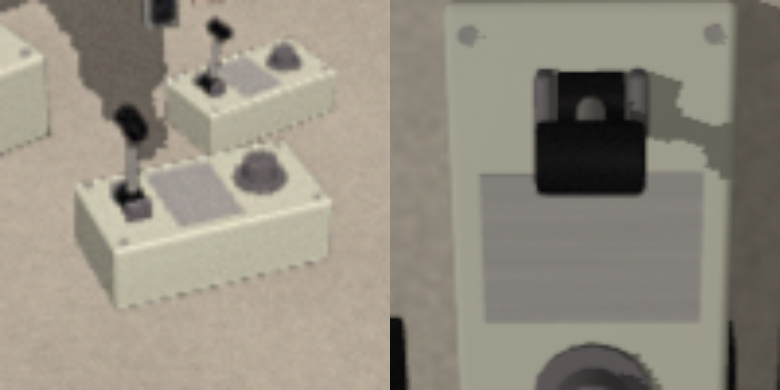

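Run:
```python
from h import *
for f in('side0','side3','s8'):
    g=cv2.cvtColor(cv2.imread(f'pics/{f}.png'),6)[172:192,255:275].astype(float)
    w=np.clip(90-g,0,None);ys,xs=np.mgrid[172:192,255:275];print(f,(w*xs).sum()/w.sum(),(w*ys).sum()/w.sum(),w.sum())
c=cal("side")
h=np.array([.497,.194,.062]);bx=np.array([.9494,.314,0])
for q in(0,.1,.2): print(q,proj(c,h+.065*np.sin(.17-q)*bx+[0,0,.065*np.cos(.17-q)]))
```

```text
side0 266.9961355529132 180.92003567181925 3364.0
side3 263.4774691358025 181.46913580246914 3240.0
s8 263.3765351450222 181.29892866475046 3827.0
0 [265.72651572 180.76877037]
0.1 [263.49257935 180.99515454]
0.2 [261.2378959 181.4271978]
```

The side view (bar at 263.4 px, against 267.0 px originally) and the wrist view both put the lever at about 0.16 rad. It is only balancing there, not resting fully back. I'll push it forward gently from behind with closed fingers.

>>> send_rows --linear '[[0.025,0,0],[0.025,0,0],[0,0,0.04],[0,0,0.04],[0,0,0.025],[-0.007,0,0],[-0.007,0,0],[0,0,0]]' --twist '[[0,0,0],[0,0,0],[0,0,0],[0,0,0],[0,0,0],[0,0,0],[0,0,0],[0,0,0]]' --gripper '[0,0,0,0,0,0,0,0]'

```text
time: 17.95
ee_pos: [0.4744, 0.1869, 0.1257]
tcp_rot: [-179.9, 0.1, -161.8]
wrist_force: [-0.6, 0.2, -0.3]
opening: 0.0003
grasp_force: 0.0
```

>>> send_rows --linear '[[-0.005,0,0],[-0.004,0,0],[-0.003,0,0],[0,0,0]]' --twist '[[0,0,0],[0,0,0],[0,0,0],[0,0,0]]' --gripper '[0,0,0,0]'

```text
time: 18.45
ee_pos: [0.485, 0.1903, 0.1247]
tcp_rot: [-179.9, 0.0, -161.8]
wrist_force: [-0.1, -0.1, 0.2]
opening: -0.0002
grasp_force: 0.0
```

```bash
cat > lev.py <<'E'
from h import *
o=bot.get_obs();b=camera("side");g=cv2.cvtColor(b,7)[172:192,255:275].astype(float)
w=np.clip(90-g,0,None);ys,xs=np.mgrid[172:192,255:275];print((w*xs).sum()/w.sum(),(w*ys).sum()/w.sum(),w.sum())
d=(o['ee_pos']-np.array([.497,.194,0]))[:2];print(o['ee_pos'],'rel',d@[.9494,.314],o['wrist_force'],o['time'])
print(b[172:192:1,255:275,1])
E
python3 lev.py
```

```text
262.27368593149674 178.5664187035069 12233.0
[0.4849687  0.1903072  0.12471611] rel -0.012582059799700868 [-0.14538082 -0.0761632   0.17129078] 18.45
[[ 26  36  26  28  18  21  30  23  18  41  48  42  29  14  60 149 166 152
  160 187]
 [ 21  32  37  27   7  26  24  25  26  34  35  25  16  37 119 166 166 152
  143 149]
 [ 26  36  13  36  20  17  20  29  27  23  12  19  24  90 159 173 171 152
  143 145]
 [ 23  20  23  16  21  24  17  19   5  22  26  15  46 161 171 170 167 150
  144 141]
 [ 33  30  17  15  27  23   5  22  26  19  10  29  85 170 171 173 162 135
  140 144]
 [ 34  30  23  28  15  24  12  22  23  26   8   5  49 107 162 172 166 125
  139 145]
 [ 72  66  35  20  21  18  28  37  21  13  17   9  19  42 108 158 169 126
  137 142]
 [ 88  78  39  24  13  15  21  42  28   6  12  10   0  16  55 112 159 129
  135 143]
 [103  98  43  18  29  22  19  53  37   3   3  21   8   3  12  65 154 132
  136 140]
 [107  93  38  11  20  25  23  52  41  20   9   6   9   0  17  32 115 152
  137 136]
 [108 123  56  23  16  26  17  41  89  61  32   3  16  19  18  11  69 167
  162 128]
 [107 133  72  23  22  28  26  42  94 101  37  15   7  24  10   5  65 157
  171 163]
 [109 130  61  25  11  33  26  51 100  97  61  25  11   7  12  42 113 165
  169 163]
 [109 128  69  27  20  22  33  47  99 105  84  48  28  47  83 115 155 167
  163 167]
 [108 131  67  25  35  29  26  57  99  97 120  95  92 150 162 165 169 170
  164 170]
 [118 133  61  28  31  46  59 105 102  96 129 109 108 164 168 171 169 167
  161 164]
 [116 133  82  74  76  84 101 106  95  91 135 131 135 165 164 170 163 165
  162 165]
 [103 108  93  93  98 100 100  97  94 114 137 131 138 161 167 165 162 162
  160 170]
 [103 101 100  94 102  97  97  95  96 126 139 132 160 166 163 164 158 164
  163 164]
 [ 98  96  97  94  98  95  96  94  97 126 136 131 172 175 166 164 162 166
  164 146]]
```

Run:
```python
from h import *
for f in('side0','side3','s8'):
    g=cv2.imread(f'pics/{f}.png')[178:187,255:275,1];print(f);print(g[::2])
```

```text
side0
[[167 160 163 166 167 167 173 168  90  22   0  18  25  39 111 162 162 128
  138 144]
 [163 168 167 168 170 168 172 164  76   8   9  18  15  10  13  66 159 127
  139 139]
 [168 170 159 168 169 166 170 172 155 103  37  17  14   9  18  12  70 162
  165 127]
 [165 167 164 170 169 165 166 166 172 175  91  29   9  10  15  39 114 159
  173 168]
 [163 169 168 167 158 164 160 163 161 149 125  86  92 153 159 167 169 169
  164 165]]
side3
[[167 165 164 172 144  76  24   0  22  35 115 165 168 167 163 165 163 127
  133 140]
 [163 164 168 171 107  38   1  21  23  16  24  56 157 167 167 167 162 127
  133 143]
 [166 168 169 172 170 108  38  18  28  24  12  20  56 127 163 164 169 163
  164 130]
 [170 169 166 169 176 174 134  56  19   7   0  10  64 150 166 165 163 166
  167 170]
 [163 164 166 167 165 174 167 109  64  46  84 148 164 168 168 164 170 163
  167 169]]
s8
[[169 106  95  97  76  38  23  10  20  25  66 100 102  91 101 161 171 126
  135 139]
 [168 153 110 104  53  13   5  12  19   9  16  45  90  97  96 115 116 118
  141 145]
 [172 173 172 173 161 111  44  14  22  25  19   8  36  91  94  89  95 116
  156 129]
 [165 173 172 175 174 178 112  37   3   8  20  16  43  94  97 100  98 102
  162 172]
 [166 165 170 168 167 170 167 101  62  46  50  78  96  98  97  96  98 146
  167 166]]
```

>>> send_rows --linear '[[-0.002,0,0],[-0.001,0,0],[0,0,0]]' --twist '[[0,0,0],[0,0,0],[0,0,0]]' --gripper '[0,0,0]'

```text
time: 18.88
ee_pos: [0.4877, 0.1912, 0.1247]
tcp_rot: [-179.9, 0.0, -161.8]
wrist_force: [0.5, 0.2, -0.3]
opening: -0.0002
grasp_force: 0.0
```

```bash
sed -i 's/172:192:1,255/178:187:2,255/' lev.py; python3 lev.py
```

```text
262.63901018922854 178.43255701115964 12366.0
[0.48770671 0.19117509 0.12471054] rel -0.009710075776346225 [ 0.51300564  0.21970261 -0.30413095] 18.875
[[ 60  77  70  31  12   8  17   9  31  27   0   0   8  37 107 159 164 128
  137 148]
 [ 76 107  86  37  18  13  21  14  51  32   4   0   1   7   6  58 157 129
  133 139]
 [ 75 110  90  45  26  22  18  29  45  55  25  29  14   5  23  13  70 160
  163 128]
 [ 65 105 136  63  25  29  24  26  59 102  59  27   7   1  15  45 113 165
  169 171]
 [ 69 106 132  67  19  24  24  27  44  97 123  94  93 155 163 165 169 163
  168 164]]
```

The bar now matches the original resting picture to the pixel, so the lever is fully up. I retreat and move to the lamp.

>>> send_rows --linear '[[0.015,0,0],[0.03,0,0],[0,0,-0.03],[0,0,-0.05],[0,0,-0.03],[0,0,0],[0,0,0],[0,0,0]]' --twist '[[0,0,0],[0,0,0],[0,0,0],[0,0,0],[0,0,0],[0,0,1.06],[0,0,1.06],[0,0,1.06]]' --gripper '[0,0,0,0,0,85,85,85]'

```text
time: 19.92
ee_pos: [0.4439, 0.177, 0.2348]
tcp_rot: [-179.9, 0.1, 166.0]
wrist_force: [-0.3, 1.1, 0.2]
opening: 0.0545
grasp_force: 0.0
```

>>> send_rows --linear '[[0,0,0],[0,0,0],[0,0,0],[0,0,0],[0,0,0],[0,0,0],[0,0,0],[0,0,0]]' --twist '[[0,0,1.06],[0,0,1.06],[0,0,1.06],[0,0,1.06],[0,0,1.06],[0,0,1.06],[0,0,1.06],[0,0,1.06]]' --gripper '[85,85,85,85,85,85,85,85]'

```text
time: 20.92
ee_pos: [0.4439, 0.177, 0.2347]
tcp_rot: [179.9, 0.1, 81.2]
wrist_force: [0.4, 0.6, 0.8]
opening: 0.0726
grasp_force: 0.0
```

```bash
sed -i 's/^d=.*//' lev.py; python3 lev.py
python3 - <<'E'
from h import *
plan([.5265,-.2169,.235],[180,0,81.4],8)
E
```

```text
266.7756577045389 180.84359641514888 3459.0
[[125 160 158 119  94  95 101  96  51  18  11  12  20  40 117 163 172 134
  140 144]
 [ 95  93 123 168 116  97 102 100  39  14  10  31  17  12   9  60 152 132
  137 142]
 [102  94  97  97  95  99  99  93  96  89  40  14   3  21  21  13  72 160
  166 129]
 [ 94 102 100 102 149 113 102  96 123 169  88  31   5   5  25  40 114 164
  176 170]
 [ 94 101  93 100 160 169 166 167 167 157 132  83  91 150 161 164 172 171
  167 170]]
rot [ 0.01  0.01 -0.07] per [ 0.001  0.001 -0.008] | shift after rot [-3.771e-01  1.405e-01 -2.000e-04] per [-0.0471  0.0176 -0.    ] t 20.975
```

Lever confirmed at rest (266.8,180.8), as at the start. I move over the grip.

>>> send_rows --linear '[[-0.047,0.0175,0],[-0.047,0.0175,0],[-0.047,0.0175,0],[-0.047,0.0175,0],[-0.047,0.0175,0],[-0.047,0.0175,0],[-0.047,0.0175,0],[-0.048,0.018,0]]' --twist '[[0,0,0],[0,0,0],[0,0,0],[0,0,0],[0,0,0],[0,0,0],[0,0,0],[0,0,0]]' --gripper '[85,85,85,85,85,85,85,85]'

```text
time: 21.98
ee_pos: [0.5281, -0.2176, 0.2355]
tcp_rot: [179.9, 0.1, 81.8]
wrist_force: [0.6, -0.2, -0.2]
opening: 0.0728
grasp_force: 0.0
```

>>> send_rows --linear '[[0,0,0],[0,0,0]]' --twist '[[0,0,0],[0,0,0]]' --gripper '[85,85]'

```text
time: 22.22
ee_pos: [0.5281, -0.2159, 0.2353]
tcp_rot: [180.0, 0.0, 81.7]
wrist_force: [-1.1, 0.2, 0.5]
opening: 0.0728
grasp_force: 0.0
```

Run:
```python
from h import *
a,o=snap("wrist","w9");c=cal("wrist");print(o['ee_pos'],o['tcp_rot'],o['time'])
g=cv2.cvtColor(a,7);u,v=proj(c,[.5265,-.2169,.11],o);print(u,v)
u,v=int(u),int(v)
m=(g<45)
print('row',v-8,np.nonzero(m[v-8,u-40:u+40])[0][[0,-1]]+u-40, 'row',v+8,np.nonzero(m[v+8,u-40:u+40])[0][[0,-1]]+u-40)
for q in(-12,0,12): print(u+q,g[v-30:v+30,u+q])
```

```text
[ 0.5281062  -0.2158921   0.23525237] [1.79968500e+02 4.15226695e-02 8.16664201e+01] 22.225
272.4673725420863 210.33563726591748
row 202 [251 293] row 218 [251 292]
260 [ 50  51  50  46  17   9  11  10   7  10  15  18  21  21  23  23  23  22
  21  23  24  23  23  23  22  23  23  22  26  81 139 129  76  25  24  24
  24  26  26  25  24  25  24  27  25  25  26  27  27  25  29  50  67  66
  66  65  65  66  64  65]
272 [ 86  86  85  86  82  59  10  11   5  13  17  20  23  23  22  23  22  22
  24  25  21  23  24  23  24  23  22  26  28  82 140 128  76  25  25  25
  24  26  27  26  24  27  27  27  28  28  28  29  26  27  45 100 139 139
 139 139 140 140 140 140]
284 [ 60  59  58  53  29   8   9   8   8  15  19  21  23  24  22  21  23  24
  23  22  23  25  25  22  24  25  26  24  30  82 140 126  51  27  27  27
  26  27  27  28  27  28  28  28  29  28  30  28  29  29  37  73 100  99
  99  99  99 101 101 100]
```

The grip line and edges are where I predicted, within 1 px. Next I descend and squeeze.

>>> send_rows --linear '[[0,0,0.045],[0,0,0.045],[0,0,0.04],[0,0,0.022],[0,0,0],[0,0,0]]' --twist '[[0,0,0],[0,0,0],[0,0,0],[0,0,0],[0,0,0],[0,0,0]]' --gripper '[85,85,85,85,85,30]' --grip_force 50

```text
time: 23.02
ee_pos: [0.5293, -0.2159, 0.0849]
tcp_rot: [179.8, 0.1, 81.7]
wrist_force: [0.5, 0.3, 0.4]
opening: 0.0559
grasp_force: 0.0
```

>>> send_rows --linear '[[0,0,0],[0,0,0],[0,0,0],[0,0,0],[0,0,0]]' --twist '[[0,0,0],[0,0,0],[0,0,0],[0,0,0],[0,0,0]]' --gripper '[30,30,30,30,30]'

```text
time: 23.65
ee_pos: [0.5283, -0.2162, 0.0855]
tcp_rot: [179.9, 0.1, 81.6]
wrist_force: [-9.9, 3.4, 12.5]
opening: 0.0339
grasp_force: 56.3
```

The lock is pressed, with an opening of 33.9 mm. I draw the arm out most of the way.

>>> send_rows --linear '[[0.003,-0.0005,-0.0005],[0.007,-0.0005,-0.0005],[0.012,0,0],[0.014,0,0],[0.014,0,0],[0.014,0,0],[0.012,0,0],[0.006,0,0]]' --twist '[[0,0,0],[0,0,0],[0,0,0],[0,0,0],[0,0,0],[0,0,0],[0,0,0],[0,0,0]]' --gripper '[30,30,30,30,30,30,30,30]'

```text
time: 24.65
ee_pos: [0.54, -0.1353, 0.0856]
tcp_rot: [179.9, 0.2, 81.6]
wrist_force: [-5.1, -4.3, 3.5]
opening: 0.0337
grasp_force: 53.5
```

>>> send_rows --linear '[[0,0,0],[0,0,0]]' --twist '[[0,0,0],[0,0,0]]' --gripper '[30,30]'

```text
time: 24.9
ee_pos: [0.54, -0.1355, 0.0855]
tcp_rot: [179.9, 0.1, 81.6]
wrist_force: [-5.2, -3.1, 5.3]
opening: 0.0338
grasp_force: 53.6
```

Run:
```python
from h import *
a,o=snap("wrist","w10");c=cal("wrist");print(o['ee_pos'],o['tcp_rot'],o['wrist_force'],o['time'])
xh=np.array([.1495,.9888,0]);print('moved',(o['ee_pos']-[.5283,-.2162,.0855])@xh)
rg=np.array([.6044,-.1340,.056]);print(proj(c,rg,o), proj(c,[.5738+.082*.1495,-.2238+.082*.9888,.054],o))
t,_=snap("top","t10");s,_=snap("side","s10");ct=cal("top");cs=cal("side");print(proj(ct,rg),proj(cs,rg))
u,v=proj(c,rg,o).astype(int);u2,v2=proj(cs,rg).astype(int);u3,v3=proj(ct,rg).astype(int)
w=a[max(0,v-60):v+60,max(0,u-90):u+50];
z=[cv2.resize(w,(350,300),interpolation=2),cv2.resize(s[v2-25:v2+25,u2-30:u2+20],(300,300),interpolation=2)]
cv2.imwrite('pics/v10.png',np.hstack(z)[:,:,::-1]);print(w.shape,max(0,v-60),max(0,u-90),v2-25,u2-30)
```

```text
[ 0.53995435 -0.13554524  0.08551533] [1.79870926e+02 1.34751626e-01 8.16008193e+01] [-5.24521365 -3.13453078  5.27707817] 24.9
moved 0.08149375103822848
[403.49398822 236.66333141] [366.73290818 256.27872747]
[356.24656628 189.52350991] [314.77382996 285.61201845]
(120, 140, 3) 176 313 260 284
```

View pics/v10.png

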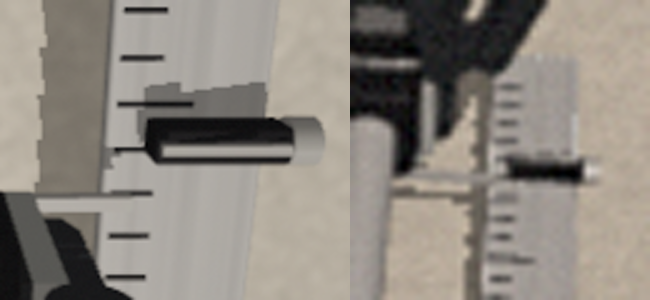

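The crop shows the pointer at wrist px about (361,254) and the clip ridge at (403,236), so roughly 10–12 mm remain. I measure it.

```bash
cat > ptr.py <<'E'
from h import *
import sys
f=sys.argv[1];rows=[int(v) for v in sys.argv[2:]]   # pointer row guess, ridge row guess
im=cv2.imread(f'pics/{f}.png');o=ld(f);c=cal("wrist");g=cv2.cvtColor(im,6).astype(int)
p,r=rows
print('ptr',p-6);[print(x,g[p-6:p+8,x]) for x in(335,342,348,353,360)]
print('rdg',r-8);[print(x,g[r-8:r+9,x]) for x in(385,395,405,415,425)]
E
python3 ptr.py w10 254 236
```

```text
ptr 248
335 [116 119 122 123 120 102  97 136 175 175 176 176 165 120]
342 [120 120 120 121 116  96  96 135 175 175 175 175 164 116]
348 [118 119 119 119 115  96 105 148 174 174 174 174 163 116]
353 [112 114 116 118 114  95 105 147 173 173 174 174 167 141]
360 [174 174 174 162 103  81 105 147 172 173 172 173 173 174]
rdg 228
385 [ 22  29  31  30  23  55 119 166 165 160 124  39  37  85 148 169 169]
395 [ 22  28  28  18  23  56 118 165 165 159 123  36  37  87 153 174 173]
405 [ 20  18  18  18  33  70 119 164 164 158 122  34  33  86 150 169 170]
415 [ 18  17  20  28  40  69 118 163 162 157 121  34  34  86 151 170 169]
425 [ 23  29  27  17  31  75 129 163 162 157 119  33  31  88 154 174 174]
```

Run:
```python
from h import *
o=ld('w10');c=cal("wrist");xh=np.array([.1495,.9888,0])
for zr,zp in((.056,.054),(.056,.055)):
  for rr in(235.9,236.4): print(zr,zp,rr,(onz(c,(405,rr),zr,o)-onz(c,(350,257.55),zp,o))@xh)
# side view: pointer & clip rows
s=cv2.imread('pics/s10.png');g=cv2.cvtColor(s,6).astype(int)
for x in(292,296,300): print(x,g[280:300,x])
for x in(312,316,320): print(x,g[276:300,x])
```

```text
0.056 0.054 235.9 0.012484515200753369
0.056 0.054 236.4 0.01222209326927922
0.056 0.055 235.9 0.012057505350427595
0.056 0.055 236.4 0.011795083418953446
292 [ 11  15  28  24  27  28  23   8  24  98 167 110  93 169 170 170 165 173
 171 166]
296 [135 134 135 133 134 127 159 121 148 142 171 168 104 163 175 170 167 166
 168 172]
300 [ 32  37  83 168 178 169 169 175 159 138 166 175 115 165 176 174 173 172
 170 169]
312 [154 127 151 160 146 154 157 151 156 131  84  41  18  36 150 162 153 148
 156 157 155 158 156 152]
316 [153 151 154 150 154 152 153 154 157 124 106  56  13  25 121 157 158 157
 154 156 158 157 156 156]
320 [147 147 151 152 152 151 151 152 149 128 140  60   4  17  85 152 155 157
 154 152 149 152 150 153]
```

>>> send_rows --linear '[[0.004,0,0],[0.005,0,0],[0.003,0,0],[0,0,0],[0,0,0]]' --twist '[[0,0,0],[0,0,0],[0,0,0],[0,0,0],[0,0,0]]' --gripper '[30,30,30,30,30]'

```text
time: 25.68
ee_pos: [0.5417, -0.1238, 0.0855]
tcp_rot: [179.9, 0.1, 81.6]
wrist_force: [-5.1, -2.3, 4.6]
opening: 0.0342
grasp_force: 53.7
```

```bash
python3 - <<'E'
from h import *
a,o=snap("wrist","w11");c=cal("wrist");print(o['ee_pos'],o['wrist_force'],o['opening'],o['time'])
print(proj(c,[.6044,-.134,.056],o))
E
python3 ptr.py w11 254 256
```

```text
[ 0.54167858 -0.12377466  0.08554647] [-5.05869952 -2.26442147  4.61783082] 0.0341700378254318 25.675
[401.03406019 258.83318216]
ptr 248
335 [119 119 120 120 115 101  96 136 175 175 175 176 165 118]
342 [118 118 119 119 115  96 105 148 175 175 175 175 165 122]
348 [121 120 120 120 115  95 106 149 174 174 174 175 164 117]
353 [111 113 115 117 114  95 105 147 173 173 174 174 166 140]
360 [172 172 172 172 161 108 104 147 172 173 173 173 173 173]
rdg 248
385 [ 14  15  22  31  33  29  22  57 112 156 168 162 125  40  38 104 165]
395 [ 14  16  22  30  27  18  28  62 113 156 167 160 123  39  51 119 172]
405 [ 15  16  20  18  20  22  42  70 113 155 166 159 123  36  50 118 170]
415 [ 14  18  20  28  29  31  42  71 122 165 164 157 120  34  51 128 180]
425 [ 35  17  21  28  29  26  38  69 122 163 164 156 118  29  64 136 177]
```

Run:
```python
from h import *
o=ld('w11');c=cal("wrist");xh=np.array([.1495,.9888,0])
for zr,zp in((.056,.054),(.056,.055)):
  for rr in(257.9,258.4): print(zr,zp,rr,(onz(c,(405,rr),zr,o)-onz(c,(350,257.55),zp,o))@xh)
```

```text
0.056 0.054 257.9 0.0007186729050153394
0.056 0.054 258.4 0.0004461129478720398
0.056 0.055 257.9 0.0002916020240131178
0.056 0.055 258.4 1.9042066869818132e-05
```

>>> send_rows --linear '[[0.0004,0,0],[0,0,0],[0,0,0],[0,0,0]]' --twist '[[0,0,0],[0,0,0],[0,0,0],[0,0,0]]' --gripper '[30,30,30,30]'

```text
time: 26.22
ee_pos: [0.5417, -0.1235, 0.0856]
tcp_rot: [179.9, 0.2, 81.6]
wrist_force: [-4.9, -4.3, 5.2]
opening: 0.0338
grasp_force: 53.7
```

Run:
```python
from h import *
s,o=snap("side","s12");g=cv2.cvtColor(s,7)
w=np.clip(90-g[172:192,255:275].astype(float),0,None);ys,xs=np.mgrid[172:192,255:275];print('lever',(w*xs).sum()/w.sum(),(w*ys).sum()/w.sum())
for x in(290,294,298,302,306): print(x,g[276:296,x])
print('clip');[print(x,g[276:296,x]) for x in(312,316,320)]
c=cal('side');print(proj(c,[.6044,-.134,.056]),proj(c,[.5738+.0938*.1495,-.2238+.0938*.9888,.054]),o['ee_pos'],o['grasp_force'])
```

```text
lever 260.63894139886577 175.4366729678639
290 [100 142 150 148 146 146 147 149 142 135 137 130 131 129 132 128 128 126
 125 131]
294 [  3  14  15   1  19  19  34  52  80 124 137 161 112  95 164 172 170 174
 175 167]
298 [ 85  81  80 125 150 131 128 142 155 136 158 173 111 163 171 172 171 170
 170 171]
302 [108 160 169 174 169 175 175 174 163 143 150 173 126 103 171 178 171 177
 175 172]
306 [ 90  97  93  99  94  94  98  93 107 136 126 107  95  87  92  96 108 102
  99 102]
clip
312 [158 123 150 155 148 156 163 152 159 127  80  33   7  36 147 164 155 148
 158 158]
316 [153 149 153 155 154 155 154 158 161 124 107  57  15  28 121 159 161 156
 154 159]
320 [149 154 149 153 155 150 149 151 152 129 141  59   4  13  83 155 158 157
 150 153]
[314.77382996 285.61201845] [307.29501211 285.6047845 ] [ 0.54172131 -0.12353974  0.08556139] 53.651965856552124
```

The pointer and ridge agree in the side view too, at row 285.3 against 285.5. The lever window reads oddly, probably because the arm is in front of it, so I check with the top view.

Run:
```python
from h import *
a=cv2.imread('pics/s12.png');print(a[172:190:2,255:275,1])
t,_=snap("top","t12");b=cv2.imread('pics/top0.png')[:,:,::-1]
for im in(b,t):
    g=cv2.cvtColor(np.ascontiguousarray(im),7)[215:245,215:240].astype(float);w=np.clip(40-g,0,None);ys,xs=np.mgrid[215:245,215:240];print((w*xs).sum()/w.sum(),(w*ys).sum()/w.sum(),w.sum())
print(np.abs(t[175:255,195:250].astype(int)-b[175:255,195:250]).mean())
```

```text
[[160 166 170 170 115  43  61 176 165 165 159 161 163 162 164 164 141 107
  160 186]
 [164 166 165 167 119  49  62 179 174 163 165 165 159 166 165 165 141 109
  165 180]
 [168 171 174 166 143  56  48 139 164 168 166 159 165 163 170 167 139 118
  158 177]
 [165 162 167 170 171  83  35 122 165 165 164 165 164 161 165 168 140 115
  157 166]
 [167 167 168 173 173 136  70 121 158 166 163 166 164 162 161 168 130 109
  149 163]
 [170 170 165 168 174 172 113 115 146 159 158 159 159 156 160 164 128 104
  143 148]
 [171 169 173 174 173 166 172 143 145 143 149 147 151 148 155 150 130 107
  133 140]
 [ 96  95  96  98  94  98  91 109 134 139 139 135 141 139 138 138 128 102
  116 127]
 [103 103  97  91  99 100  97  95 120 124 121 123 128 128 126 129 135 105
  103 117]]
226.6702217232669 229.18916643278138 3563.0
226.85229015998246 229.34933158010082 4563.0
21.55962121212121
```

The top view gives the lever at (226.9,229.3) against (226.7,229.2) at the start, so it is still up. Handing in.

```bash
python3 -c "
from workcell import ticket
print(ticket.job_done())"
```

```text
the job is handed in; nothing more can be done
None
```

The job is handed in: the breaker's test button was pressed, its lever was lifted back and stays up by itself, and the lamp arm is held with its pointer within about 0.5 mm of the clip's middle, at about 26 s on the clock; dish, beaker, cylinder and model were not approached.

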